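# Back off a ratchet jar pusher and add a jar to the row

### The job

Make room on the jar rack and add the loose small jar to its row: flip the pusher's ratchet pawl over by its ball knob so that it rests released, slide the pusher fully back from the two jars, then set the small jar upright on the ledge, next to the row with no more than a finger's width between, and not hanging over the ledge's edge. Leave the pawl released and the pusher back, set the jar down gently (do not let it drop), and leave the two row jars and everything else on the table standing where they are.

Things in the scene. Friction and masses are not known exactly. Their poses are not given: they have to be found in the camera images.
- rack: Fixed wooden jar rack. Origin on the table under the ledge's centre line; x across the ledge, y along it to the end stop, z up. Ledge: 76 mm wide, y -220 to +190 mm, flat top 45 mm up, no side walls. End stop: inner face y = 180 mm, 65 mm above the ledge. Beside it at x = 39 to 85 mm, y -220 to +80: aluminium rail 30 mm high with saw teeth (pitch 12 mm, to 39 mm high) at x = 66 to 84 mm.
- pusher (a joint): Pusher travel in m: 0 = plate's front face at rack y = +50 mm; grows sliding back to rack -y; stop (fully back) 0.095. Starts 0.003 to 0.025. Plate 58 mm wide, to 57 mm above the ledge. Rail friction about 2.5 N; stays where left. With the pawl engaged it clicks forward but is blocked backward after at most 14 mm of play.
- pawl (a joint): Pawl angle in rad: 0 to about 0.25 = engaged (knob arm leans about 35 degrees to the rack's -y, away from the jars), 1.2 = released, at its stop (leans about 34 degrees to +y). Hinge along the rack's x, carried by the pusher. Held by its own weight: falls to whichever side of upright (0.6 rad) it is pushed past; needs under 1 N at the knob.
- pawl_knob (a point): Centre of the pawl's black ball knob (20 mm diameter) on an 8 mm thick arm, 50 mm from its hinge. Hinge: rack x = 75 mm, 70 mm behind (-y) the plate's front face, 62 mm above the table. Knob centre about 103 mm above the table leaning either way, 112 mm upright. To release, push it towards the rack's +y. Pushed hard at its stop it drives the pusher forward.
- pusher_grip (a point): Grip point on the black upright fin behind the pusher's plate: middle of the fin, 15 mm below its top (grip point 115 mm, top 130 mm above the table). Fin 12 mm thick across the rack (x), 36 mm long along it (y), at rack x = 0, middle 24 mm behind (-y) the plate's front face. Can be pinched across its thickness from above.
- jar_center (a point): Centre (half-way up) of the loose small jar to be added: filled glass jar with a white lid, 58 mm diameter, 75 mm tall, about 0.15 to 0.31 kg, standing on the table to the left or right of the rack. z axis up through the jar.
- row_jar_a_center (a point): Centre of the row jar next to the end stop; same kind of jar (58 mm diameter, 75 mm tall), standing loose on the ledge.
- row_jar_b_center (a point): Centre of the second row jar, the one nearer to the pusher; same kind of jar. The new jar goes next to it on its -y side (rack frame).
- tall_jar_center (a point): Bystander: centre of a larger loose jar, 74 mm diameter, 135 mm tall, standing on the other side of the rack from the small jar.
- mug: Bystander: white mug, 76 mm diameter, 90 mm tall, origin under its centre.
- bottle: Bystander: glass bottle, 62 mm diameter, 190 mm tall, origin under its centre.
- tin: Bystander: flat round tin, 78 mm diameter, 26 mm tall, near the robot, origin under its centre.
- jar: The loose small jar itself, origin under its centre (see jar_center).

How it is judged:
By the outcome, as a careful person would: the job done as asked, in the order asked, and still so for the second after the job is handed in, with the robot touching nothing.
It also fails if it takes over 61 s, if anything falls off the work surface, if the arm or the gripper's body presses on something with over 40 N, if the wrist force passes 120 N, or if a joint passes its speed limit or range.

### The arm

A 6-joint arm with a two-finger parallel gripper is mounted at the origin on the work surface. World frame = base frame: x ahead of the robot, y to its left, z up, the work surface at z = 0. Lengths are in m, angles in rad, forces in N, time in s.
With the tool pointing down it reaches from about 0.275 to 0.875 m from the base axis. Payload 12.5 kg.
Tool frame: the origin (TCP) lies on the centre line of the jaws, within the pads' length; the fingertips stand r.finger_overhang ahead of it and the grasp point (between the pads) lies 3 mm ahead of it (r.finger_overhang is the distance from the TCP to the fingertips, in m); z points along the fingers, y is the direction in which the jaws open and shut (so a half turn about z gives the same grasp; the last joint's range is limited). The gripper opens to 85 mm and grips with 20 to 120 N. Pads are 22 mm wide; open, the fingers measure 114 mm over their backs; the gripper's body (76 mm by 85 mm) begins 54 mm behind the grasp point. The pads swing forward as they close: fully open they stand 13 mm farther back than shut.
Start: joints at [1.016, 0.351, 1.652, -0, 1.139, -0.085], TCP at [0.249, 0.49, 0.253] pointing down, gripper open.
Joint ranges: [-2.75, 2.75], [-0.79, 2.1], [0.01, 2.65], [-1.57, 4.71], [0.07, 3.14], [-2.87, 2.87]. Speed limits (rad/s): [2.22, 2.22, 2.79, 3.14, 3.14, 3.14].

### API

Orientations are given as a unit quaternion [x, y, z, w].
In Python, from cell import r, optics gives the robot as it stands. The module is installed in compiled form; this text tells all that it offers. Calls block until the motion is done:
- r.move_to(position, orientation): joint-space move of the TCP to a pose.
- r.move_linear(position, rot=None, vel=0.15): straight line of the TCP; rot=None keeps the orientation; vel is the mean speed in m/s.
- r.set_joints(angles): joint-space move.
- r.set_gripper(opening, squeeze=None): opening from 0.0 (shut) to 1.0 (fully open); squeeze is the grip in N (None keeps the last); returns when the fingers have stopped.
- r.sleep(seconds).
- r.inverse_kinematics(position, orientation): joint angles nearest the present ones, or None.
- optics.get_image(name): name is "scene" or "side" or "wrist"; returns a dict with "pixels" (420x560x3 uint8, red, green, blue), "depth" (420x560 float32, m along the optical axis (not along the pixel's ray), 0 where there is no reading), "fx", "fy", "cx", "cy" (pixels), "camera_from_world" (4x4, takes a point from world to camera coordinates); the wrist camera has in their place "mount" (4x4, takes a point from camera to tool coordinates, whose origin is the TCP and whose axes are the flange's). Camera axes: x right, y down, z forward; pixel columns grow to the right and rows downward; lengths in m; the calibration is good to about 2 mm. A picture is of the moment at which its call begins: read the wrist's pose just before it.
A pose or a line that the arm cannot do raises r.PlanningError and nothing moves.
- r.hand_in(): hands the job in, once; it reports no verdict.
Readings, each from a call of its own:
- r.current_t(): time.
- r.current_q(): joint angles.
- r.current_qvel(): joint speeds.
- r.current_effort(): joint torques, N m.
- r.current_tool_pos(): TCP position.
- r.current_ee_rot(): TCP orientation.
- r.current_contact_force(): force on the tool from outside, world axes, zero at the start.
- r.current_torque(): the same for the moment, N m.
- r.current_opening(): opening from 0.0 (shut) to 1.0 (fully open).
Only numpy, scipy, OpenCV 4.12 (cv2) and the standard library are available. Lean on these libraries where they do the work, as an engineer would, in place of code of your own. Each camera call takes 0.05 s, during which the arm holds its last target.

## Working session

There is one attempt and no reset: what is moved stays moved. The work goes in short steps, each a Python script; the robot and the scene stay as the last script left them, time stands still between calls to the robot, and variables do not carry over. Pictures are saved under pics/ and viewed, and the job is handed in when it is done.

```bash
mkdir -p pics; ls; cat > h.py <<'E'
import numpy as np, cv2
from cell import r, optics
def snap(name,tag):
    p=np.array(r.current_tool_pos()); q=np.array(r.current_ee_rot())
    im=optics.get_image(name)
    cv2.imwrite(f'pics/{tag}.png',im['pixels'][:,:,::-1])
    np.save(f'pics/{tag}.npy',dict(im=im,p=p,q=q),allow_pickle=True)
    return im
def load(tag):
    return np.load(f'pics/{tag}.npy',allow_pickle=True).item()
def cloud(im):
    d=im['depth']; v,u=np.mgrid[:d.shape[0],:d.shape[1]]
    P=np.stack([(u-im['cx'])/im['fx']*d,(v-im['cy'])/im['fy']*d,d],-1)
    T=np.linalg.inv(im['camera_from_world'])
    W=P@T[:3,:3].T+T[:3,3]; W[d<=0]=np.nan
    return W
E
python3 - <<'E'
from h import *
for n in ['scene','side','wrist']:
    im=snap(n,n+'0'); print(n,im['depth'].min(),im['depth'].max(),im['fx'])
    if 'camera_from_world' in im: print(np.linalg.inv(im['camera_from_world']).round(3))
    else: print(im['mount'].round(4))
print(r.current_t(), r.finger_overhang, r.current_ee_rot(), r.current_tool_pos())
E
```

```text
pics
scene 0.0 3.1979706 499.4616750669191
[[ 7.290e-01  5.280e-01 -4.350e-01  1.199e+00]
 [ 6.840e-01 -5.620e-01  4.660e-01 -7.110e-01]
 [ 1.000e-03 -6.370e-01 -7.710e-01  1.266e+00]
 [ 0.000e+00  0.000e+00  0.000e+00  1.000e+00]]
side 0.0 3.999447 525.2055631307732
[[ 0.69  -0.455  0.562 -0.416]
 [-0.723 -0.413  0.554 -0.943]
 [-0.02  -0.789 -0.614  1.133]
 [ 0.     0.     0.     1.   ]]
wrist 0.0 0.47860807 367.29825175602764
[[-9.000e-04 -9.508e-01 -3.097e-01  7.900e-02]
 [ 1.000e+00 -7.000e-04 -6.000e-04 -2.000e-04]
 [ 4.000e-04 -3.097e-01  9.508e-01 -1.194e-01]
 [ 0.000e+00  0.000e+00  0.000e+00  1.000e+00]]
0.15 0.022 [ 2.32763340e-01  9.72533311e-01 -4.10130037e-04 -1.31364752e-04] [0.2488613  0.49022158 0.25288657]
```

View pics/scene0.png

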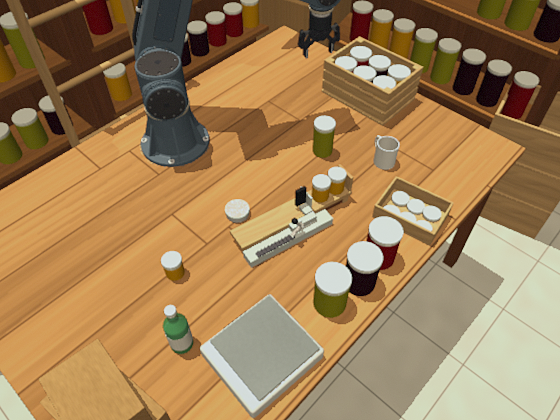

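View pics/side0.png

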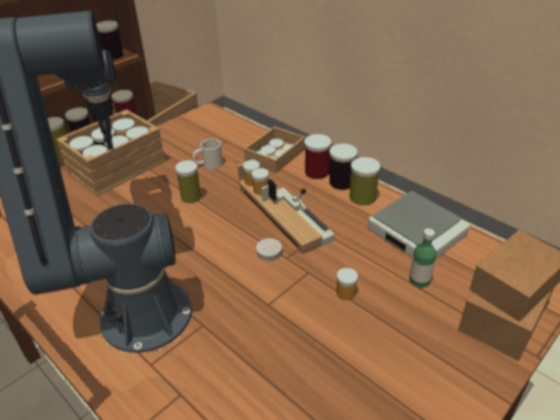

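View pics/wrist0.png

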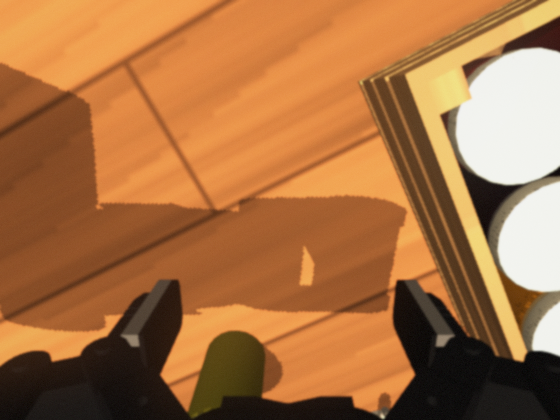

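The scene view shows the rack with its end stop near (345,182), row jars at (321,185) and (338,177), the fin at (300,196), and the knob at (294,221). The loose small jar is at (173,266) and the tall jar at (324,137). I'll measure these from depth and plane rays.

```bash
python3 - <<'E'
from h import *
for tag in ['scene0','side0']:
    im=load(tag)['im']; W=cloud(im)
    rgb=im['pixels']
    if tag=='scene0': x0,y0,x1,y1=215,150,365,275
    else: x0,y0,x1,y1=225,140,345,265
    crop=cv2.resize(rgb[y0:y1,x0:x1],None,fx=5,fy=5,interpolation=cv2.INTER_CUBIC)
    cv2.imwrite(f'pics/{tag}_crop.png',crop[:,:,::-1])
    pts={'scene0':dict(small=(173,257),a=(338,174),b=(321,182),tall=(324,122),knob=(294,221),fin=(300,188),tin=(237,208),mug=(386,142),ledge=(260,226)),
         'side0':dict(small=(347,274),a=(251,166),b=(260,175),tall=(187,169),knob=(302,192),fin=(272,184),tin=(268,246),ledge=(300,225))}[tag]
    for k,(u,v) in pts.items(): print(tag,k,W[v,u].round(4))
E
```

```text
scene0 small [ 0.4372 -0.3487  0.0748]
scene0 a [0.5991 0.1872 0.1193]
scene0 b [0.5826 0.1243 0.1203]
scene0 tall [0.4201 0.3303 0.1342]
scene0 knob [ 0.6194 -0.0396  0.1115]
scene0 fin [0.5582 0.0541 0.1315]
scene0 tin [ 0.4098 -0.0767  0.0278]
scene0 mug [0.5944 0.4657 0.061 ]
scene0 ledge [ 0.5251 -0.0879  0.0482]
side0 small [ 0.4358 -0.3555  0.0792]
side0 a [0.584  0.1789 0.1223]
side0 b [0.5749 0.1261 0.1141]
side0 tall [0.4145 0.314  0.1342]
side0 knob [ 0.6094 -0.0334  0.1034]
side0 fin [0.5494 0.0437 0.1305]
side0 tin [ 0.4099 -0.0711  0.0243]
side0 ledge [ 0.5382 -0.0889  0.0389]
```

View pics/scene0_crop.png

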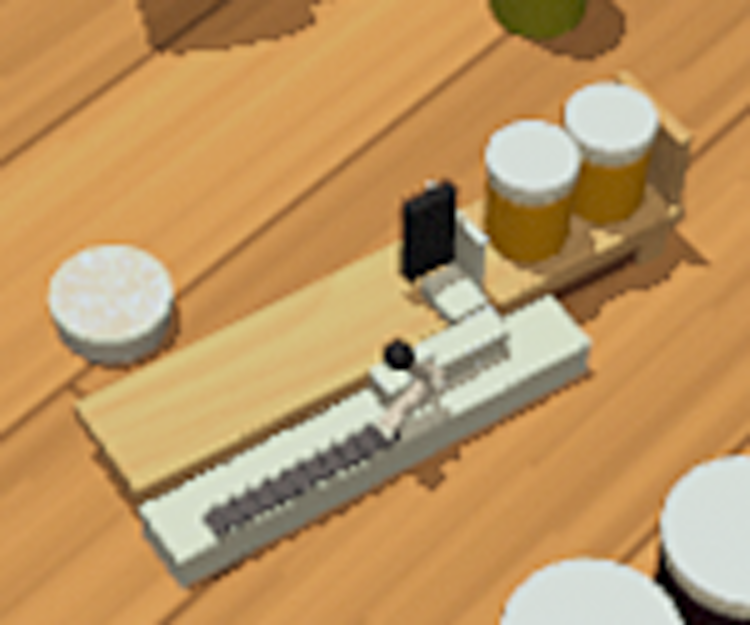

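View pics/side0_crop.png

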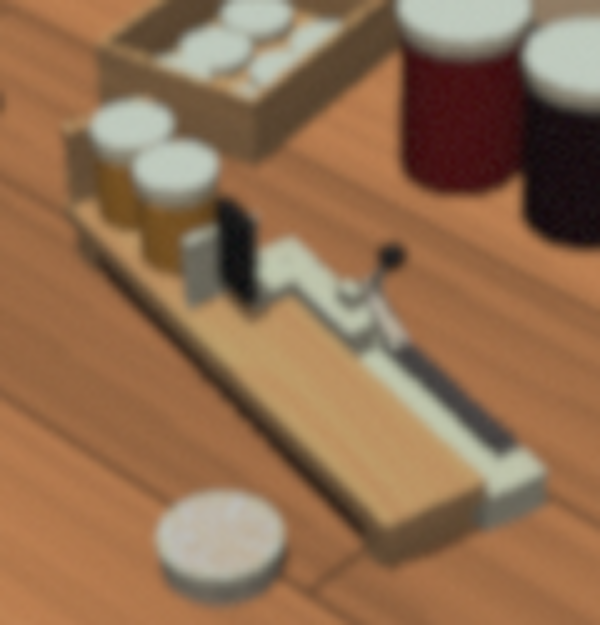

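```bash
cat >> h.py <<'E'
def ray(im,u,v,z,T=None):
    "intersect pixel ray with plane z"
    T=np.linalg.inv(im['camera_from_world']) if T is None else T
    d=T[:3,:3]@np.array([(u-im['cx'])/im['fx'],(v-im['cy'])/im['fy'],1.]); o=T[:3,3]
    return o+d*(z-o[2])/d[2]
from scipy.spatial.transform import Rotation as R
def wristT(L):
    T=np.eye(4); T[:3,:3]=R.from_quat(L['q']).as_matrix(); T[:3,3]=L['p']
    return T@L['im']['mount']
def whites(im,thr=170,amin=30):
    px=im['pixels'].astype(int); m=((px.min(2)>thr)&(px.max(2)-px.min(2)<45)).astype(np.uint8)
    n,l,s,c=cv2.connectedComponentsWithStats(m)
    return [(s[i],c[i],l==i) for i in range(1,n) if s[i][4]>=amin]
E
python3 - <<'E'
from h import *
im=load('scene0')['im']
f=lambda x,y:(x/5+215-.4,y/5+150-.4)
for n,(x,y),z in [('ledge far-left',(78,408),.045),('ledge near',(135,495),.045),('rail start ledge side',(142,510),.03),('rail start outer',(188,560),.03),('rail end outer',(588,342),.03),('rail end inner',(548,297),.03),('stop top',(690,140),.11),('stop top2',(622,72),.11),('knob',(398,355),.103),('fin top',(428,190),.13),('lid a',(611,122),.12),('lid b',(532,158),.12),('tin',(112,285),.026)]:
    print(n,ray(im,*f(x,y),z).round(4))
for s,c,_ in whites(im): 
    if s[4]<400: print(s,c.round(1),ray(im,*c,.12).round(3),ray(im,*c,.075).round(3))
im=load('side0')['im']
f=lambda x,y:(x/5+225-.4,y/5+140-.4)
for n,(x,y),z in [('ledge near L',(385,532),.045),('ledge near R',(480,487),.045),('rail outer corner',(545,470),.03),('knob',(391,257),.103),('lid a',(132,128),.12),('lid b',(177,165),.12),('stop top',(65,130),.11)]:
    print(n,ray(im,*f(x,y),z).round(4))
print(ray(im,347,274,.075))
E
```

```text
ledge far-left [ 0.4714 -0.162   0.045 ]
ledge near [ 0.5424 -0.1825  0.045 ]
rail start ledge side [ 0.5451 -0.1807  0.03  ]
rail start outer [ 0.5901 -0.1867  0.03  ]
rail end outer [0.6578 0.0985 0.03  ]
rail end inner [0.6161 0.1091 0.03  ]
stop top [0.6372 0.2139 0.11  ]
stop top2 [0.5689 0.2308 0.11  ]
knob [ 0.6146 -0.0332  0.103 ]
fin top [0.5567 0.0568 0.13  ]
lid a [0.5967 0.1841 0.12  ]
lid b [0.5803 0.1271 0.12  ]
tin [ 0.4045 -0.0718  0.026 ]
[350  46  22  13 214] [360.6  51.8] [0.247 0.763 0.12 ] [0.209 0.821 0.075]
[369  55  22  13 223] [379.4  61.1] [0.338 0.763 0.12 ] [0.305 0.821 0.075]
[335  56  22  13 213] [345.8  62. ] [0.247 0.669 0.12 ] [0.209 0.723 0.075]
[388  64  22  14 238] [398.8  70.7] [0.429 0.763 0.12 ] [0.399 0.821 0.075]
[354  66  22  13 226] [364.5  71.8] [0.338 0.669 0.12 ] [0.304 0.723 0.075]
[373  76  23  13 233] [384.1  81.7] [0.428 0.669 0.12 ] [0.398 0.723 0.075]
[314 116  22  15 250] [324.4 122.5] [0.413 0.342 0.12 ] [0.382 0.384 0.075]
[377 135  17  17  54] [381.8 143.6] [0.618 0.392 0.12 ] [0.596 0.436 0.075]
[225 199  24  19 362] [236.5 208
[... 259 characters left out ...]
0.976 0.251 0.075]
[539 246  21  27 338] [551.6 258.5] [1.223 0.341 0.12 ] [1.223 0.383 0.075]
[161 251  20  17 273] [170.6 259.1] [ 0.467 -0.371  0.12 ] [ 0.438 -0.358  0.075]
[164 305  12  11 103] [169.4 309.8] [ 0.584 -0.47   0.12 ] [ 0.56  -0.46   0.075]
[549 400  11  20 120] [555.6 412.6] [ 1.404 -0.044  0.12 ] [ 1.412 -0.017  0.075]
[  0 410   7  10  37] [  1.9 416. ] [ 0.519 -0.884  0.12 ] [ 0.492 -0.891  0.075]
ledge near L [ 0.4633 -0.1628  0.045 ]
ledge near R [ 0.5334 -0.1789  0.045 ]
rail outer corner [ 0.5864 -0.1883  0.03  ]
knob [ 0.6156 -0.0313  0.103 ]
lid a [0.5896 0.185  0.12  ]
lid b [0.579 0.13  0.12 ]
stop top [0.5665 0.2291 0.11  ]
[ 0.4391608  -0.35322129  0.075     ]
```

```bash
cat >> h.py <<'E'
class Rack:
    def __init__(s,o,th): # th: rack y = (sin th, cos th)
        s.o=np.array(o); s.th=th; s.ex=np.array([np.cos(th),-np.sin(th)]); s.ey=np.array([np.sin(th),np.cos(th)])
    def w(s,x,y,z): return np.r_[s.o+x*s.ex+y*s.ey,z]
    def inv(s,p): d=np.array(p)[:2]-s.o; return np.array([d@s.ex,d@s.ey])
    def quat(s,a=0): # tool y = rack x, tool x = rack y, z down
        M=np.column_stack([np.r_[s.ey,0],np.r_[s.ex,0],[0,0,-1]])
        return (R.from_euler('z',a)*R.from_matrix(M)).as_quat()
RK=Rack([.557,.0415],np.radians(14))
E
python3 - <<'E'
from h import *
p=RK.w(0.02,0.03,0.33)
print(r.inverse_kinematics(p,RK.quat()))
r.move_to(p,RK.quat())
snap('wrist','w1'); print(r.current_tool_pos(),p,r.current_t(),r.current_q())
E
```

```text
[ 3.29610991e-02  3.55488087e-01  1.45298167e+00 -4.44089210e-16
  1.33312290e+00  2.77307194e-01]
[0.58346151 0.06665862 0.32987566] [0.58366357 0.06577043 0.33      ] 2.1667 [3.44299491e-02 3.55488013e-01 1.45328076e+00 1.46269337e-04
 1.33307499e+00 2.77180629e-01]
```

View pics/w1.png

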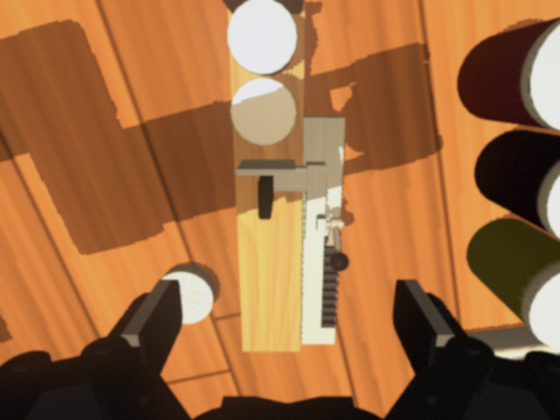

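The wrist view shows the rack nearly axis-aligned: ledge from column 240 to 302 ending at row 351, rail corners at (304,118), (345,118) and (335,344), lids at (262,36) and (263,111), fin at (266,197), knob at (339,262).

```bash
python3 - <<'E'
from h import *
L=load('w1'); im=L['im']; T=wristT(L)
crop=im['pixels'][:,220:360]
a=cv2.resize(crop[100:280],None,fx=4.2,fy=3.3,interpolation=cv2.INTER_CUBIC); cv2.imwrite('pics/w1c.png',a[:,:,::-1])
b=cv2.resize(crop[260:370],None,fx=4.5,fy=4.5,interpolation=cv2.INTER_CUBIC); cv2.imwrite('pics/w1d.png',b[:,:,::-1])
g=cv2.cvtColor(im['pixels'],cv2.COLOR_RGB2GRAY)
c=cv2.HoughCircles(g,cv2.HOUGH_GRADIENT,1,40,param1=120,param2=18,minRadius=26,maxRadius=44)
if c is not None:
  for u,v,rad in c[0]:
    if 200<u<330: P=ray(im,u,v,.12,T); print('circle',u,v,rad,P.round(4),RK.inv(P).round(4),'d',im['depth'][int(v),int(u)])
m=(im['pixels'].max(2)<45).astype(np.uint8); m[285:]=0;m[:,:225]=0;m[:,360:]=0
n,l,s,cc=cv2.connectedComponentsWithStats(m)
for i in range(1,n):
    if s[i][4]>40: print('dark',s[i],cc[i].round(1))
for n,(u,v),z in [('Lnear-L',(243,351.5),.045),('Lnear-R',(300.5,351.5),.045),('L left upper',(236.5,165),.045),('rail00',(302,343.5),.03),('rail10',(335,344.5),.03),('rail01',(304,117.5),.03),('rail11',(345.5,117.5),.03),('knob',(339,262),.103),('plate front L',(237,160.5),.102),('plate front R',(294,160.5),.102),('fin bk',(265,218),.13),('fin fr',(266,176),.13)]:
    P=ray(im,u,v,z,T); print(n,P.round(4),RK.inv(P).round(4))
E
```

```text
circle 265.5 34.5 38.9 [0.5963 0.1902 0.12  ] [0.0022 0.1538] d 0.30104807
circle 261.5 110.5 34.3 [0.5775 0.1332 0.12  ] [-0.0023  0.0939] d 0.3192955
Lnear-L [ 0.4672 -0.1602  0.045 ] [-0.0383 -0.2175]
Lnear-R [ 0.541  -0.1786  0.045 ] [ 0.0377 -0.2174]
L left upper [0.5294 0.0811 0.045 ] [-0.0364  0.0318]
rail00 [ 0.5437 -0.1783  0.03  ] [ 0.0403 -0.2165]
rail10 [ 0.5869 -0.1908  0.03  ] [ 0.0852 -0.2181]
rail01 [0.6143 0.1119 0.03  ] [0.0386 0.0821]
rail11 [0.659  0.1008 0.03  ] [0.0846 0.0822]
knob [ 0.6144 -0.0334  0.103 ] [ 0.0738 -0.0588]
plate front L [0.5414 0.0939 0.102 ] [-0.0278  0.0471]
plate front R [0.594  0.0808 0.102 ] [0.0264 0.0471]
fin bk [0.5563 0.0406 0.13  ] [-0.0005 -0.0011]
fin fr [0.5674 0.0784 0.13  ] [0.0012 0.0383]
```

View pics/w1c.png

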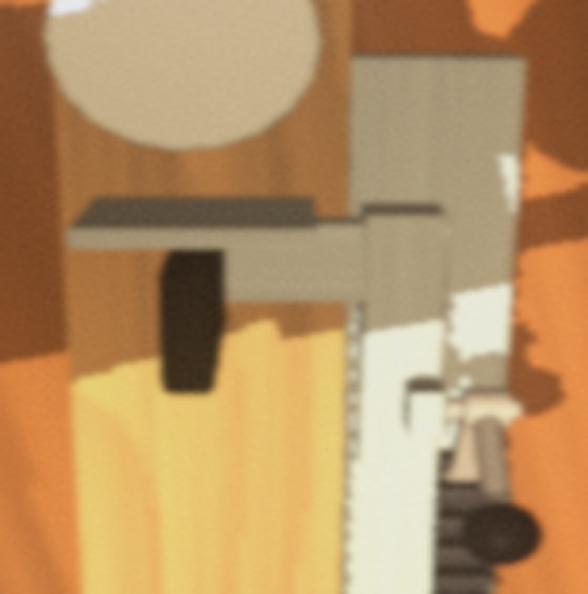

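View pics/w1d.png

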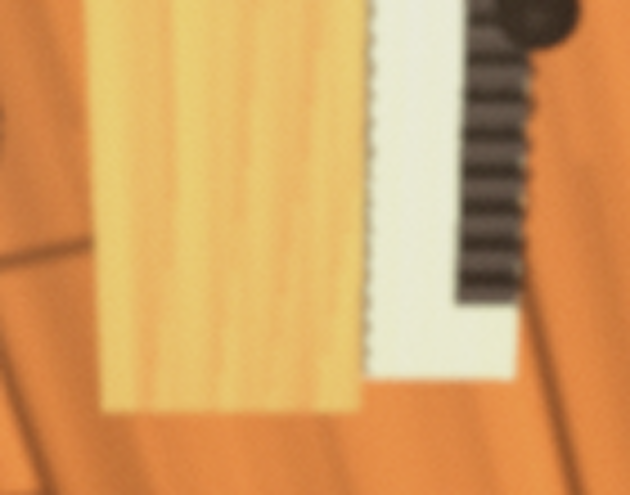

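```bash
cat >> h.py <<'E'
RK=Rack(RK.o+.0023*RK.ey,RK.th)
Q=RK.quat()
E
python3 - <<'E'
from h import *
print(r.inverse_kinematics(RK.w(.075,-.102,.117),Q))
r.set_gripper(0.0)
r.move_to(RK.w(.075,-.106,.20),Q)
r.move_linear(RK.w(.075,-.106,.117))
print(r.current_t(), r.current_contact_force())
for y in (-.08,-.06,-.05,-.043,-.037):
    r.move_linear(RK.w(.075,y,.117),vel=.05); print(y,np.round(r.current_contact_force(),2))
r.sleep(.3)
r.move_linear(RK.w(.075,-.06,.117))
r.move_linear(RK.w(.075,-.06,.20))
r.move_to(RK.w(0.02,0.03,0.33),Q)
snap('wrist','w2'); snap('scene','s2'); print(r.current_t())
E
```

```text
[-1.96868422e-01  6.19229818e-01  1.59623736e+00 -4.44089210e-16
  9.26125478e-01  4.74776736e-02]
4.4333 [ 0.76040936  0.60538568 -0.14812388]
-0.08 [-0.31 -0.68 -0.89]
-0.06 [-0.46 -1.35 -0.36]
-0.05 [ 0.41 -0.31  0.06]
-0.043 [-0.15 -0.43 -0.08]
-0.037 [-0.4   0.14 -0.31]
8.6667
```

View pics/w2.png

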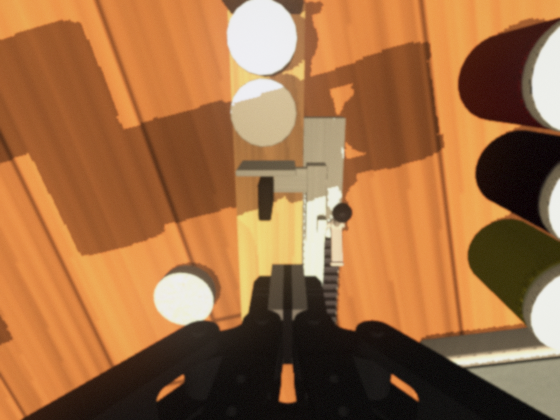

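The knob moved from (339,262) to (342,213), about 57 mm towards +y, so the pawl is over on the released side. The plate and fin didn't move. Next is pinching the fin and sliding it back.

```bash
python3 - <<'E'
from h import *
L=load('w2'); T=wristT(L); im=L['im']
for u,v,z in [(342,213,.103),(265.5,218.5,.13),(265,169.5,.102)]: print(RK.inv(ray(im,u,v,z,T)).round(4))
r.set_gripper(0.5)
r.move_to(RK.w(0,.0145,.19),Q)
r.move_linear(RK.w(0,.0145,.118),vel=.1); print(np.round(r.current_contact_force(),2))
r.set_gripper(0.0,30); print('open',r.current_opening(),np.round(r.current_contact_force(),2))
f0=np.array(r.current_contact_force())[:2]
y=.0145-.075
r.move_linear(RK.w(0,y,.118),vel=.06); print(np.round(r.current_contact_force(),2),r.current_t())
for i in range(16):
    y-=.0015
    r.move_linear(RK.w(0,y,.118),vel=.02)
    f=(np.array(r.current_contact_force())[:2]-f0)@RK.ey; p=RK.inv(r.current_tool_pos())
    print(round(y,4),p.round(4),round(f,2))
    if abs(f)>12: break
print(r.current_t(),r.current_opening())
snap('scene','s3')
E
```

```text
[ 0.0739 -0.0062]
[-0.     -0.0025]
[-0.0014  0.0372]
[-0.12  0.09  1.17]
open 0.13776347666574731 [-13.61   3.02  10.98]
[-12.46   3.39  12.36] 12.4167
-0.062 [-0.0015 -0.0619] 0.42
-0.0635 [-0.0015 -0.0633] 0.65
-0.065 [-0.0015 -0.0648] 1.25
-0.0665 [-0.0015 -0.0663] 0.56
-0.068 [-0.0015 -0.0669] 10.57
-0.0695 [-0.0015 -0.067 ] 21.53
13.9167 0.13817403039542508
```

View pics/s3.png

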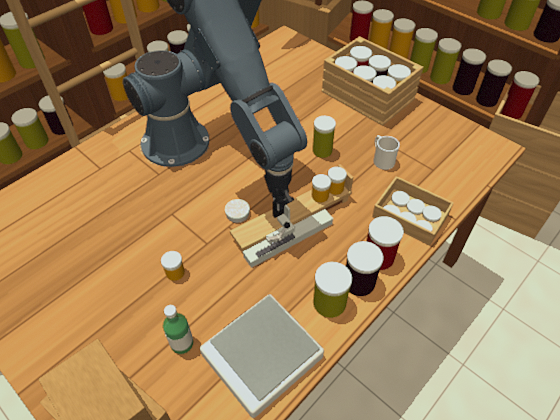

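The pusher hit a hard stop at TCP y −0.067, where −0.069 ± grip offset was expected. I'll relax, let go and check.

```bash
python3 - <<'E'
from h import *
r.move_linear(RK.w(0,-.0675,.118),vel=.02)
r.set_gripper(0.4); print(np.round(r.current_contact_force(),2))
r.move_linear(RK.w(0,-.0675,.20),vel=.15)
r.move_to(RK.w(0.0,0.03,0.33),Q)
r.set_gripper(1.0)
snap('wrist','w3'); print(r.current_t())
L=load('w3'); cv2.imwrite('pics/w3c.png',cv2.resize(L['im']['pixels'][:330,180:380],None,fx=2.8,fy=1.8,interpolation=cv2.INTER_CUBIC)[:,:,::-1])
E
```

```text
[0.23 0.26 0.28]
16.5667
```

View pics/w3.png

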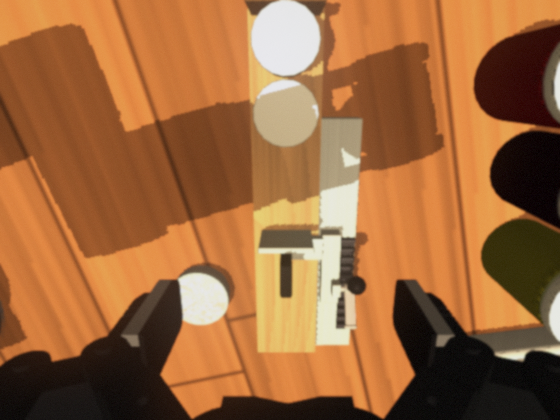

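View pics/w3c.png

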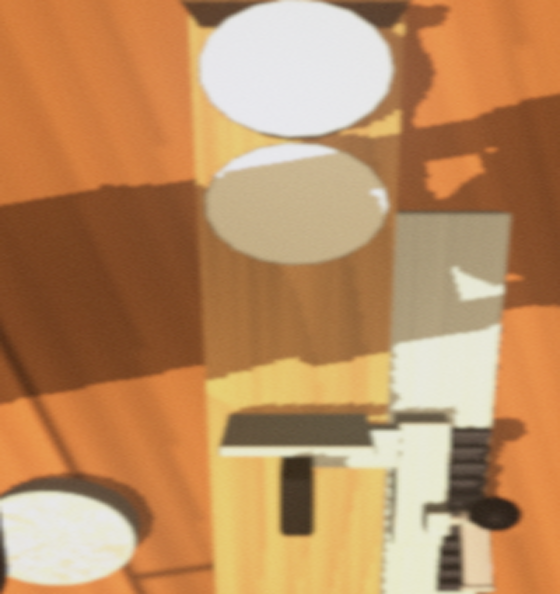

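The pusher now sits back with its plate front-top edge at row ~248, the knob is at (356,285) still leaning forward, and the row jars are at (286,113) and (286,38). I'll measure those and then look at the loose jar from above.

```bash
python3 - <<'E'
from h import *
for tag,pts in [('w3',[('plate',286,247.8,.102),('knob',356,285,.103),('b',285.7,113,.12),('a',286,38,.12),('stop?',286,2,.11)]),('w1',[('b1',263.5,112,.12),('a1',262.3,36,.12)])]:
    L=load(tag);T=wristT(L)
    for n,u,v,z in pts: print(n,RK.inv(ray(L['im'],u,v,z,T)).round(4))
# jar view
J=np.array([.438,-.355])
# tool orientation same as rack Q
ex,ey=RK.ex,RK.ey
p=np.r_[J+.03*ey,.28]
print(r.inverse_kinematics(p,Q)); 
r.move_to(p,Q); snap('wrist','w4'); print(r.current_t(),r.current_q().round(2))
E
```

```text
plate [-0.0009 -0.0441]
knob [ 0.0733 -0.0867]
b [-0.0008  0.091 ]
a [-0.0004  0.1503]
stop? [-0.0004  0.1785]
b1 [-0.0006  0.0904]
a1 [-0.0004  0.1504]
[-7.16199457e-01  3.27642450e-01  1.61548451e+00 -4.44089210e-16
  1.19846570e+00 -4.71853362e-01]
18.1667 [-0.71  0.33  1.62  0.    1.2  -0.47]
```

View pics/w4.png

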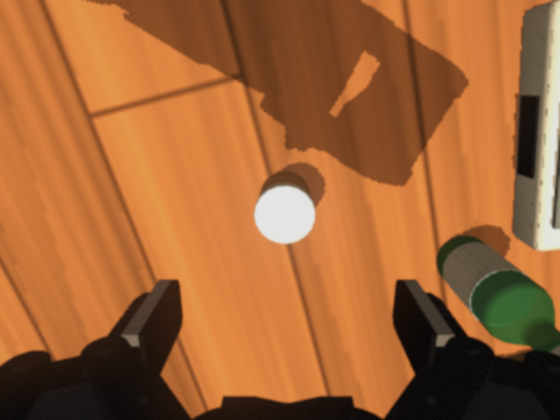

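```bash
cat > lid.py <<'E'
from h import *
L=load('w4');T=wristT(L);im=L['im']
W=[x for x in whites(im,150,500) if abs(x[1][0]-285)<30 and abs(x[1][1]-214)<30]
for s,c,m in W:
    (u,v),rad=cv2.minEnclosingCircle(np.argwhere(m)[:,::-1].astype(np.float32))
    P=ray(im,u,v,.075,T); print(s,c,u,v,rad,P,'diam',2*rad/im['fx']*np.median(im['depth'][m]))
    P2=ray(im,*c,.075,T); print(P2)
E
python3 lid.py
```

```text
[ 255  186   60   58 2711] [284.35890815 214.02582073] 284.5862121582031 213.5 30.123537063598633 [ 0.4368205  -0.35312284  0.075     ] diam 0.05636468
[ 0.43648895 -0.35357247  0.075     ]
```

```bash
python3 - <<'E'
from h import *
J=np.array([.4367,-.3534])
r.move_to(np.r_[J,.16],Q)
r.move_linear(np.r_[J,.043],vel=.1); print(np.round(r.current_contact_force(),2))
r.set_gripper(0.0,30); print('open',r.current_opening(),np.round(r.current_contact_force(),2))
r.move_linear(np.r_[J,.2],vel=.12); r.sleep(.2); print('lift',r.current_opening(),np.round(r.current_contact_force(),2), r.current_t())
snap('wrist','w5'); snap('side','sd5')
E
```

```text
[ 0.09 -0.59  0.18]
open 0.6706869546276254 [-0.99  0.77  4.66]
lift 0.6688261298829249 [-0.05  0.34 -2.15] 22.075
```

View pics/w5.png

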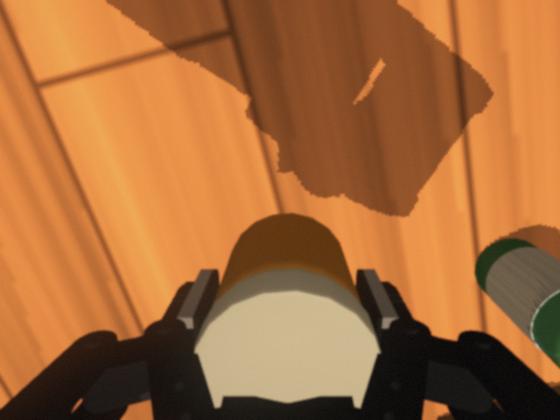

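View pics/sd5.png

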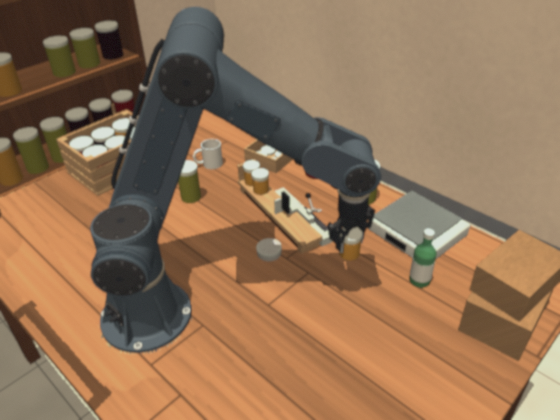

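The jar is held upright, with its bottom front rim at about (287,214) and the lid's far rim at row ~290. I'll use these to check its offset in the jaws.

```bash
python3 - <<'E'
from h import *
L=load('w5');im=L['im']; M=im['mount']; Mi=np.linalg.inv(M)
for dx in (-.004,0,.004):
  for z in (.043,-.032):
    # rim top-most pixel
    a=np.linspace(0,2*np.pi,181); P=np.c_[dx+.029*np.cos(a),.029*np.sin(a),0*a+z,0*a+1]@Mi.T
    u=P[:,0]/P[:,2]*im['fx']+im['cx']; v=P[:,1]/P[:,2]*im['fy']+im['cy']; i=v.argmin(); print(dx,z,u[i].round(1),v[i].round(1))
px=im['pixels'].astype(int); 
for v in list(range(206,222,2))+list(range(262,300,3)): print(v,px[v,287])
E
```

```text
-0.004 0.043 286.5 213.2
-0.004 -0.032 286.1 300.4
0 0.043 286.5 205.0
0 -0.032 286.1 287.3
0.004 0.043 286.4 196.7
0.004 -0.032 286.1 274.0
206 [208 123  58]
208 [207 122  61]
210 [205 121  60]
212 [186 110  54]
214 [117  66  25]
216 [98 56 14]
218 [99 55 15]
220 [101  56  16]
262 [105  62  22]
265 [116  66  22]
268 [110  82  47]
271 [107  92  69]
274 [108  93  71]
277 [108  94  71]
280 [111  99  74]
283 [112  99  75]
286 [113  98  75]
289 [126 111  85]
292 [192 174 136]
295 [205 185 145]
298 [202 183 144]
```

```bash
python3 - <<'E'
from h import *
p=r.current_tool_pos(); r.move_linear([p[0],p[1],.24],vel=.2)
X,Y=0.0,.0275
r.move_to(RK.w(X,Y,.24),Q); r.sleep(.2)
r.move_linear(RK.w(X,Y,.11),vel=.1)
snap('scene','s6'); snap('wrist','w6')
r.move_linear(RK.w(X,Y,.094),vel=.04); r.sleep(.2)
f0=np.array(r.current_contact_force()); print(f0.round(2),RK.inv(r.current_tool_pos()).round(4))
z=.094
while z>.083:
    z-=.0007; r.move_linear(RK.w(X,Y,z),vel=.012)
    f=np.array(r.current_contact_force())-f0; print(round(z,4),r.current_tool_pos()[2].round(4),f.round(1))
    if f[2]>4: break
print(r.current_t())
snap('wrist','w7');snap('scene','s7');snap('side','sd7')
E
```

```text
[ 0.43 -0.16 -1.59] [0.0001 0.0275]
0.0933 0.0933 [-0.3  1.  -0.7]
0.0926 0.0926 [-0.8  1.1 -0.8]
0.0919 0.0918 [-0.7  0.3  0. ]
0.0912 0.0912 [-1.  -0.1  0.2]
0.0905 0.0904 [-0.   0.7 -1.5]
0.0898 0.0898 [-0.9  0.4  0. ]
0.0891 0.0891 [-0.4  0.9 -0.5]
0.0884 0.0885 [-1.2  0.9  3.3]
0.0877 0.0885 [-4.  -0.2 10.7]
28.9
```

View pics/w7.png

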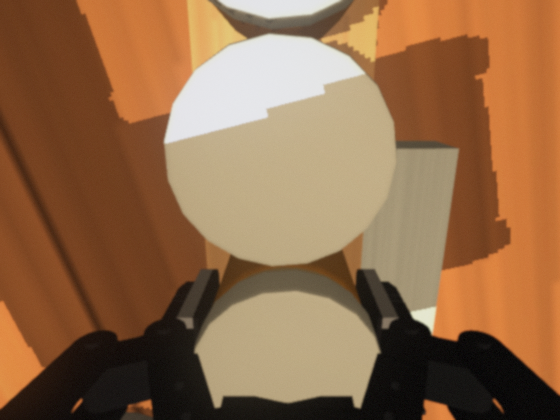

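```bash
python3 -c "
import cv2
a=cv2.imread('pics/s7.png')[150:275,215:365];cv2.imwrite('pics/s7c.png',cv2.resize(a,None,fx=5,fy=4.8,interpolation=cv2.INTER_CUBIC))
a=cv2.imread('pics/sd7.png')[140:260,225:345];cv2.imwrite('pics/sd7c.png',cv2.resize(a,None,fx=5,fy=5,interpolation=cv2.INTER_CUBIC))"
```

```text
(no output)
```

View pics/s7c.png

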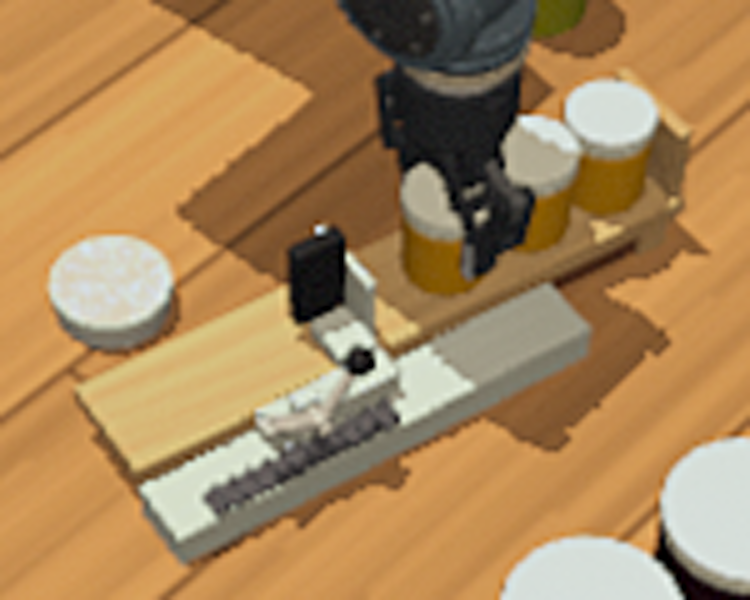

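View pics/sd7c.png

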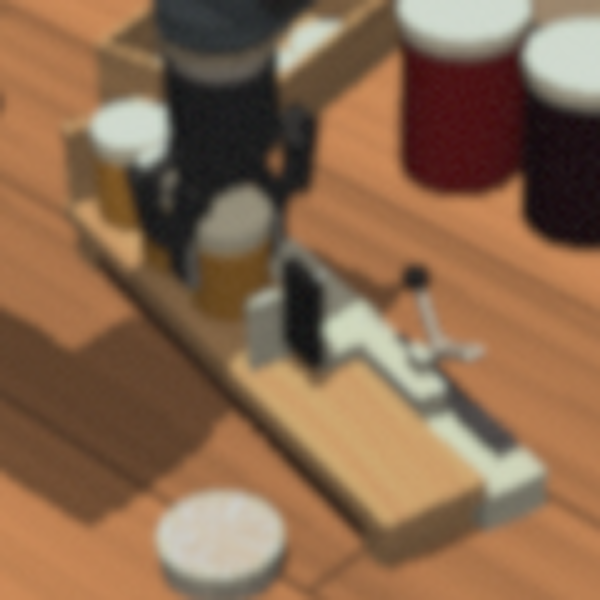

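The held jar is sitting on the ledge next to jar b, whose near lid rim is at row 265 against row 291 for the held lid's far rim. Contact height of 0.0885 matches ledge plus jar. I'll check the gap, then release.

```bash
python3 - <<'E'
from h import *
L=load('w7');T=wristT(L)
a,b=[RK.inv(ray(L['im'],287,v,.12,T)) for v in (265,290.5)]; print('gap',a,b,a-b)
p=RK.w(0,.0275,.0885); r.move_linear(p,vel=.01); print(np.round(r.current_contact_force(),1))
r.set_gripper(0.72); r.set_gripper(0.95); print(np.round(r.current_contact_force(),1))
r.sleep(.2)
r.move_linear(RK.w(0,.0275,.22),vel=.1)
r.move_to(RK.w(0,.03,.33),Q); snap('wrist','w8'); snap('scene','s8'); snap('side','sd8'); print(r.current_t())
cv2.imwrite('pics/w8c.png',cv2.resize(load('w8')['im']['pixels'][:330,180:380],None,fx=2.8,fy=1.8,interpolation=cv2.INTER_CUBIC)[:,:,::-1])
E
```

```text
gap [0.00036269 0.06290399] [0.00035479 0.05527682] [7.90110242e-06 7.62717097e-03]
[-0.3  0.3 -0. ]
[-0.1 -0.4 -0.1]
32.1833
```

View pics/w8c.png

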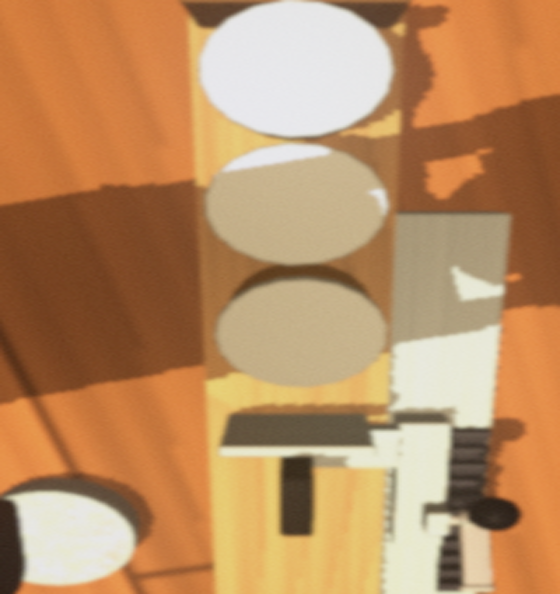

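View pics/s8.png

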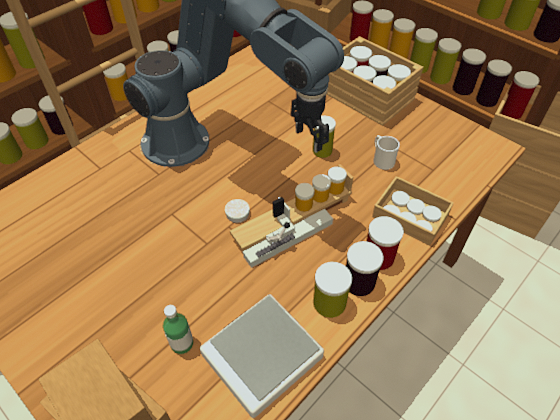

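```bash
python3 - <<'E'
from h import *
L=load('w8');T=wristT(L)
for n,u,v,z in [('plate',286,247.8,.102),('knob',356,285,.103),('a',286,38,.12),('b',285.7,113,.12),('jar',287.5,184.8,.12),('b rim',286,146.7,.12),('jar rim',286,154.4,.12)]: print(n,RK.inv(ray(L['im'],u,v,z,T)).round(4))
im=load('s8')['im']; i0=load('scene0')['im']
for s,c,_ in whites(im):
    for s0,c0,_ in whites(i0):
        if s[4]<400 and np.hypot(*(c-c0))<6: print(c.round(1),(c-c0).round(2),s[4]-s0[4])
r.hand_in(); print(r.current_t())
E
```

```text
plate [-0.0008 -0.0441]
knob [ 0.0735 -0.0867]
a [-0.0004  0.1505]
b [-0.0008  0.0911]
jar [0.0007 0.027 ]
b rim [-0.0006  0.062 ]
jar rim [-0.0006  0.0551]
[360.6  51.8] [-0.03  0.04] 2
[379.4  61.1] [0. 0.] 0
[348.6  62.5] [2.82 0.45] -64
[398.8  70.7] [0. 0.] 0
[364.6  71.8] [0.01 0.03] 1
[384.1  81.7] [0. 0.] 0
[328.3 121.1] [ 3.93 -1.4 ] -127
[381.9 143.6] [0.11 0.04] 0
[236.5 208.1] [0. 0.] 0
[408.5 216.6] [-0.08 -0.03] 1
[450.7 237.3] [ 0.09 -0.18] 1
[169.4 309.8] [0. 0.] 0
[555.6 412.7] [-0.06  0.05] 1
[  1.9 416. ] [0.08 0.03] 1
the job is handed in; nothing more can be done
the job is handed in; nothing more can be done
```

The job is done and handed in at about 32 s: the pawl is flipped to released, the pusher is fully back, and the small jar is standing on the ledge next to the row.

- **Pawl:** the knob moved about 57 mm towards rack +y when I pushed it over. In the last view it sits 28 mm ahead of its hinge, which is the released lean.
- **Pusher:** I pinched the fin and slid it back to a hard stop, which pushed back with about 21 N. The plate's front face then measured y = −44 mm against the nominal −45 mm, within camera error. It had not moved in the last view.
- **Jar:** the last view put it at rack x ≈ +1 mm, y ≈ 27 mm, with a gap of 7 to 8 mm to row jar b. That leaves it about 8 mm or more inside the ledge's edges. I lowered it in 0.7 mm steps until it touched down (peak about 11 N) and opened the gripper with no load on it.
- **Everything else:** the two row jars measured within 1 mm of where they started. The tin, mug and bottle had not shifted in the overhead picture. The gripper partly hid the tall jar's lid in that picture, so its mask shifted by about 4 pixels. The arm did not go near it, but I could not confirm its position as closely.

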